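# Stack and clamp flower pots on a sprung spindle

## Robot

A 6-joint arm with a two-finger parallel gripper is mounted at the origin on the work surface. World frame = base frame: x ahead of the robot, y to its left, z up, the work surface at z = 0. Lengths are in mm, angles in degrees, forces in N, time in s.
With the tool pointing down it reaches from about 350 to 850 mm from the base axis. Payload 8.1 kg.
Tool frame: the origin (TCP) lies at the very end of the fingers, on their centre line; the grasp point (between the pads) lies 19 mm behind it; z points along the fingers, y is the line along which they close (so a half turn about z gives the same grasp; the last joint's range is limited). The gripper opens to 85 mm and grips with 20 to 120 N. Pads are 22 mm wide; open, the fingers measure 114 mm over their backs; the gripper's body (76 mm by 85 mm) begins 54 mm behind the grasp point. The pads swing forward as they close: fully open they stand 13 mm farther back than shut.
Start: joints at [-74.507, 7.471, 85.268, -0, 87.261, -4.893], TCP at [209.024, -562.418, 231.292] pointing down, gripper open.
Joint ranges: [-169.43, 169.43], [-51.17, 129.36], [1.28, 143.12], [-76.62, 256.62], [0, 156.53], [-152.29, 152.29]. Speed limits (degrees/s): [136.94, 136.94, 159.86, 180, 180, 180].

## Interface

Orientations are given as [roll, pitch, yaw] about the fixed x, y, z axes, in that order (R = Rz(yaw) Ry(pitch) Rx(roll)).
In Python, from bench import r gives the robot as it stands.
- The arm moves only by the shell command python3 -m jog 'ROWS' [FORCE]. ROWS is JSON, a list of rows, each a list of 7 numbers: the turn, a rotation vector about the tool's x, y, z in degrees, then the shift along the tool's x, y, z in mm, then the closure, from -1 (fully open) to 1 (shut), so that 0 is half open. A call has 1 to 5 rows; each row shifts and turns the commanded pose from where the row before left it, along the tool's axes as they then stand; what a row does not reach is not made up. A row lasts 1/10 s, in which the tool goes at most 50 mm and 8.59 degrees, less where a joint would pass 70% of its speed; a pose out of reach is approached as far as the arm can. A call is refused whole if a number of a shift passes 50 or a number of a turn 8.59, either way. A call with a gripper value outside its range is refused whole. The fingers move at their own pace and stop on an object; FORCE is the grip in N (left out, the last holds). Time passes only in rows, so rows that do not move let the fingers close. It gives the time, the measured TCP pose, the force, the opening and the grip force at its end, in the units of the state.
- r.sense(): the state, without advancing time (a new reading comes with each control period).
- r.snapshot(name): name is "scene" or "side" or "wrist"; returns a dict with "pixels" (480x640x3 uint8, red, green, blue), "fx", "fy", "cx", "cy" (pixels), "world_to_cam" (4x4, takes a point from world to camera coordinates); the wrist camera has in their place "hand_eye" (4x4, takes a point from camera to tool coordinates, whose origin is the TCP and whose axes are the flange's). Camera axes: x right, y up, looking along -z (the intrinsics and any distortion apply to the point x, -y, -z); pixel columns grow to the right and rows downward; lengths in mm; the calibration is good to about 2 mm. The wrist camera is an equidistant fisheye: a pixel r from the principal point sees the ray r / f radians off the axis. A picture is of the moment at which its call begins: read the wrist's pose just before it. There is no depth.
- r.hand_in(): hands the job in; it is judged then, once.
The state is a dict: "time": time; "joint_pos": joint angles; "qd": joint speeds; "joint_efforts": joint torques, N m; "tool_pos": TCP position; "tcp_rot": TCP orientation; "ft_force": force on the tool from outside, world axes, zero at the start; "wrist_torque": the same for the moment, N m; "finger_gap": finger opening in mm; "grip_force": force on a finger pad.
Only numpy, scipy, OpenCV 4.12 (cv2) and the standard library are available. Lean on these libraries where they do the work, as an engineer would, in place of code of your own. Each camera call takes 0.05 s, during which the arm holds its last target. There are 200 camera calls.

## Task

Nest the loose terracotta pot upright into the pot that is already on the stand, with the spindle coming up through its drain hole, and let go of it. Then put the knurled metal collar flange down over the spindle, turn it until its hidden keyways drop over the spindle's three pins, and push it fully home against the spring of the seat. Finish while still gripping the collar and holding it pushed fully home (it springs back up if you let go); leave the cup, the jar and the wooden rib where they are.

Things in the scene. Friction and masses are not known exactly. Their poses are not given: they have to be found in the camera images.
- spindle_tip (a point): Top of the upright steel spindle of the stand, 122 mm above the bench. The stand is fixed to the bench, its place and turn vary: round steel base 110 mm across and 12 mm high; spindle 14 mm thick with an 8 mm long tapered tip.
- pin_tops (a point): On the spindle's axis, level with the tops of its three pins, 100 mm above the bench. The pins are round, 5 mm thick, level, 120 degrees apart, and reach 11.5 mm from the axis. One pin points along this point's +x; z is up. A collar that is not lined up rests here with its underside (collar_mid 119 mm above the bench).
- lower_rim (a point): Centre of the rim of the first pot, same shape as the loose pot, fixed to the stand's sprung seat; on the spindle's axis, 74 mm above the bench while the seat is up; goes down with it. A nested pot rests on this rim with the underside of its rim band: pot_mid is then 6 mm below this point, its rim 92 mm above the bench, with 1.5 mm of side play.
- seat (a joint): How far the sprung seat with its pot is pushed down, in m: 0 = up, as at the start; stops at 0.010. Spring 700 N/m, preloaded with about 8 N. 0.008 when the collar is fully home on two nested pots.
- pot_mid (a point): Centre (half-way up) of the loose terracotta flower pot, upright on the bench. 48 mm high, z up: tapered body 38 mm across at the foot, 51 mm at 30 mm up; above that an upright rim band 18 mm high, 64 mm across outside, 54 mm inside; hole in its floor 29 mm across. About 0.12 kg.
- collar_mid (a point): Centre (half-way up, on the axis) of the knurled bare-metal collar, flange down on the bench at any turn, z up. 38 mm high: flange 62 mm across and 8 mm high; above it the knurled grip, 50 mm across and 30 mm high; bore 16 mm right through. About 0.2 kg.
- collar_foot (a point): Centre of the collar's underside. In it three keyways 120 degrees apart, 9 mm wide, 16 mm deep, at an unknown turn, hidden from above; each passes a pin within about 11 degrees. Lined up, the collar sinks 8 mm freely from pin_tops on to the upper pot's rim, then 8 mm against the spring (to 14 N) to a stop on the pins: fully home, this is 84 mm and collar_mid 103 mm above the bench.
- cup_mid (a point): Bystander: centre of a white glazed cup, 72 mm across, 45 mm high.
- jar_mid (a point): Bystander: centre of an amber glass jar with a black cap, 60 mm across, 60 mm high.
- wood_rib: Bystander: flat wooden block (potter's rib), 50 x 110 x 12 mm, lying flat; centre of its underside.
Mind the look-alikes: they are no part of the job. Leave any blue or yellow look-alike of the part that bears collar_mid alone.

How it is judged:
By the outcome, as a careful person would: the job done as asked, in the order asked, and still so for the second after the job is handed in, while the arm keeps its last pose, push and grip.
It also fails if it takes over 64 s, if anything falls off the work surface, if the arm or the gripper's body presses on something with over 40 N, if the wrist force passes 120 N, or if a joint passes its speed limit or range.

## Working session

There is one attempt and no reset: what is moved stays moved. The work goes in short steps, Python scripts to look and compute and a shell command to move; the robot and the scene stay as the last step left them, time stands still between calls to the robot, and variables do not carry over. Pictures are saved under pics/ and viewed, at most 11 in all, crops included, and the job is handed in when it is done.

```bash
mkdir -p pics; ls
python3 - <<'E'
from bench import r
import cv2,numpy as np
s=r.sense();print({k:np.round(v,2) for k,v in s.items()})
for n in("scene","side"):
    d=r.snapshot(n);cv2.imwrite(f"pics/{n}0.png",d["pixels"][:,:,::-1]);print(n,d["fx"],d["cx"],d["cy"],np.round(d["world_to_cam"],3).tolist(),[k for k in d])
E
```

```text
pics
{'time': np.float64(0.0), 'joint_pos': array([-74.51,   7.52,  85.33,  -0.  ,  87.26,  -4.9 ]), 'qd': array([-0.03, -0.02, -0.05,  0.03,  0.  , -0.01]), 'joint_efforts': array([-0.000e+00, -5.694e+01, -5.006e+01, -0.000e+00,  1.000e-02,
       -0.000e+00]), 'tool_pos': array([ 208.88, -561.89,  230.26]), 'tcp_rot': array([-1.799e+02, -1.000e-02,  2.039e+01]), 'ft_force': array([ 0.18,  0.04, -0.16]), 'wrist_torque': array([0.02, 0.03, 0.04]), 'grip_force': np.float64(0.0), 'finger_gap': np.float64(85.44)}
scene 520.0642519244499 323.01543636843144 242.44361602917914 [[0.426, 0.905, -0.016, -287.53], [-0.721, 0.35, 0.599, 366.79], [0.547, -0.243, 0.801, -1368.882], [0.0, 0.0, 0.0, 1.0]] ['pixels', 'fx', 'fy', 'cx', 'cy', 'world_to_cam']
side 599.645423160701 327.99873364326584 236.986420225128 [[-0.999, -0.046, -0.019, 591.82], [0.017, -0.686, 0.727, -63.669], [-0.047, 0.726, 0.686, -1132.332], [0.0, 0.0, 0.0, 1.0]] ['pixels', 'fx', 'fy', 'cx', 'cy', 'world_to_cam']
```

View pics/scene0.png

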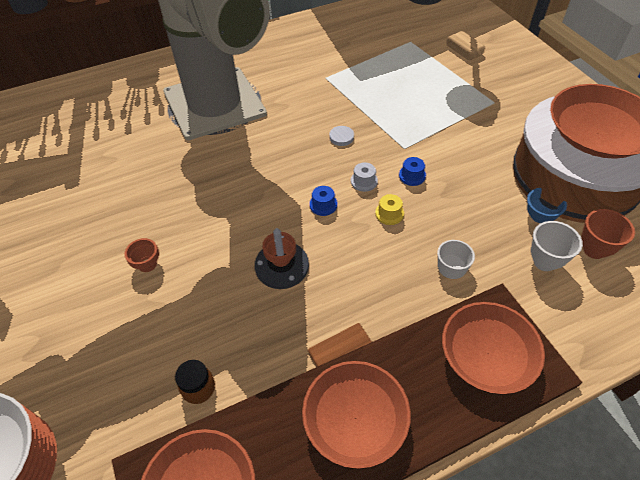

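View pics/side0.png

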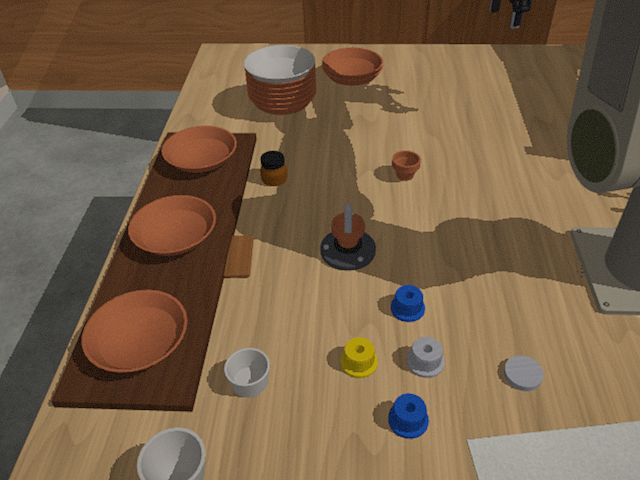

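The scene and side views show these things.
- **Loose pot:** scene (143,255), side (406,165). The large terracotta pot at scene (607,232) and the bowls could be mistaken for it.
- **Metal collar:** scene (365,177), side (427,356). Look-alikes in the scene view are blue at (323,200) and (413,171), yellow at (391,209), and a flat grey disc at (342,137).
- **Stand:** spindle tip at scene (278,229), side (348,207).

I choose the small pot and the grey knurled collar.

```bash
cat > h.py <<'E'
from bench import r
import cv2,numpy as np
from scipy.spatial.transform import Rotation as R
def ray(d,u,v):
    W=d["world_to_cam"];c=-W[:3,:3].T@W[:3,3]
    q=W[:3,:3].T@np.array([(u-d["cx"])/d["fx"],-(v-d["cy"])/d["fy"],-1]);return c,q
def plane(d,u,v,z):
    c,q=ray(d,u,v);return c+q*(z-c[2])/q[2]
def pose():
    s=r.sense();M=np.eye(4);M[:3,:3]=R.from_euler('xyz',s["tcp_rot"],degrees=True).as_matrix();M[:3,3]=s["tool_pos"];return M
def wray(d,M,u,v):
    x,y=(u-d["cx"])/d["fx"],(v-d["cy"])/d["fy"];t=np.hypot(x,y)
    k=np.sin(t)/t if t>1e-9 else 1
    q=np.array([x*k,-y*k,-np.cos(t)]);H=M@d["hand_eye"];return H[:3,3],H[:3,:3]@q
def wplane(d,M,u,v,z):
    c,q=wray(d,M,u,v);return c+q*(z-c[2])/q[2]
def wproj(d,M,p):
    q=np.linalg.inv(M@d["hand_eye"])@np.r_[p,1];a=np.array([q[0],-q[1]]);n=np.hypot(*a);t=np.arctan2(n,-q[2])
    return d["cx"]+d["fx"]*t*a[0]/n,d["cy"]+d["fy"]*t*a[1]/n
def totool(p,M=None):
    M=pose() if M is None else M
    return np.round((np.linalg.inv(M)@np.r_[p,1])[:3],1)
E
python3 - <<'E'
from h import *
a=r.snapshot("scene");b=r.snapshot("side");M=pose();d=r.snapshot("wrist")
cv2.imwrite("pics/w0.png",d["pixels"][:,:,::-1]);print(np.round(d["hand_eye"],3).tolist(),d["fx"],d["cx"],d["cy"])
for n,z,p,q in[("pot",48,(142,247),(406,158)),("collar",38,(366,170),(427,346)),("tip",122,(278,229),(348,206)),("blue1",38,(323,192),(409,292)),("blue2",38,(414,164),(409,402)),("yel",38,(391,202),(360,348)),("cup",45,(456,251),(247,361)),("jar",60,(192,373),(272,159)),("rib",12,(340,345),(238,257))]:
    print(n,plane(a,*p,z).round(0),plane(b,*q,z).round(0))
A,B=[x["pixels"] for x in(a,b)]
c=np.hstack([cv2.resize(A[140:220,300:440],(420,240),interpolation=2),cv2.resize(B[320:400,370:490],(360,240),interpolation=2)])
c2=np.hstack([cv2.resize(A[215:295,80:220],(420,240),interpolation=2),cv2.resize(A[215:295,220:340],(360,240),interpolation=2)])
cv2.imwrite("pics/crop0.png",np.vstack([c,c2])[:,:,::-1])
E
```

```text
[[0.001, 0.963, 0.271, 67.52], [1.0, -0.001, -0.0, -0.438], [-0.0, 0.271, -0.963, -142.737], [0.0, 0.0, 0.0, 1.0]] 371.64829954431775 317.70837127024805 246.71726729083593
pot [ 426. -278.   48.] [ 432. -286.   48.]
collar [425. 224.  38.] [422. 215.  38.]
tip [559. -35. 122.] [555. -32. 122.]
blue1 [443. 110.  38.] [445. 100.  38.]
blue2 [456. 330.  38.] [456. 319.  38.]
yel [532. 227.  38.] [530. 223.  38.]
cup [703. 275.  45.] [708. 258.  45.]
jar [ 730. -263.   60.] [ 726. -260.   60.]
rib [770. -11.  12.] [767.  -4.  12.]
```

View pics/crop0.png

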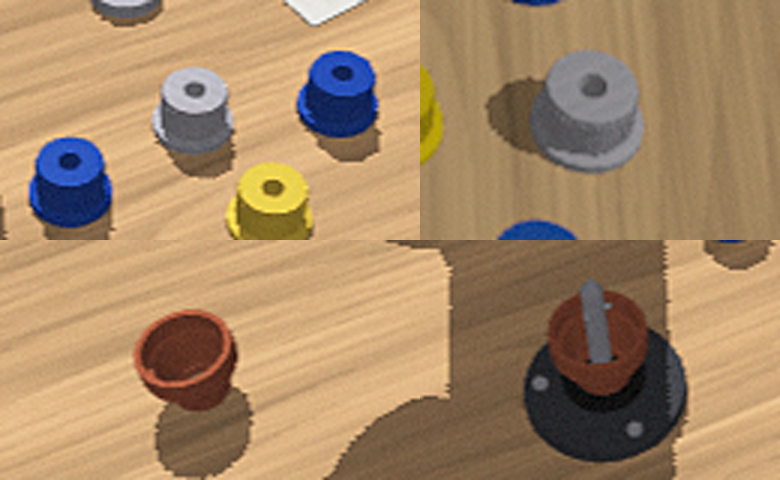

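The crop confirms the choices: the grey knurled collar with its flange, the small pot with its rim up, and the stand with its dark base, fixed pot and spindle. Next I go above the pot.

```bash
python3 -m jog '[[0,0,0,40,-25,10,-1],[0,0,0,43,-27,11,-1],[0,0,0,44,-27,12,-1],[0,0,0,44,-27,12,-1],[0,0,0,44,-27,12,-1]]' 40; python3 -m jog '[[0,0,0,44,-27,12,-1],[0,0,0,44,-27,11,-1],[0,0,0,0,0,0,-1],[0,0,0,0,0,0,-1]]'
python3 - <<'E'
from h import *
M=pose();d=r.snapshot("wrist");im=d["pixels"][:,:,::-1].copy();print(M[:3,3])
h=cv2.cvtColor(im,cv2.COLOR_BGR2HSV);m=((h[...,0]<9)|(h[...,0]>174))&(h[...,1]>140)
m=cv2.morphologyEx(m.astype(np.uint8)*255,cv2.MORPH_OPEN,np.ones((3,3)))
for c in cv2.findContours(m,0,2)[0]:
    if cv2.contourArea(c)>800:
        p=c[:,0].astype(float);P=np.array([wplane(d,M,u,v,48) for u,v in p]);(x,y),rad=cv2.minEnclosingCircle(P[:,:2].astype(np.float32))
        print(cv2.contourArea(c),p.mean(0),x,y,rad);cv2.drawContours(im,[c],-1,(0,255,0),1)
cv2.imwrite("pics/w1.png",im)
E
```

```text
time: 0.75
tool_pos: [358.5, -369.7, 176.4]
tcp_rot: [180.0, -0.0, 20.4]
ft_force: [1.4, -1.1, 0.3]
finger_gap: 85.4
grip_force: 0.0
time: 1.15
tool_pos: [418.2, -293.3, 154.7]
tcp_rot: [-180.0, 0.0, 20.6]
ft_force: [-0.9, -0.8, 0.6]
finger_gap: 85.4
grip_force: 0.0
[ 418.23246726 -293.32381391  154.66031253]
6285.5 [317.94339623 220.74213836] 431.8804931640625 -283.80487060546875 32.087589263916016
```

View pics/w1.png

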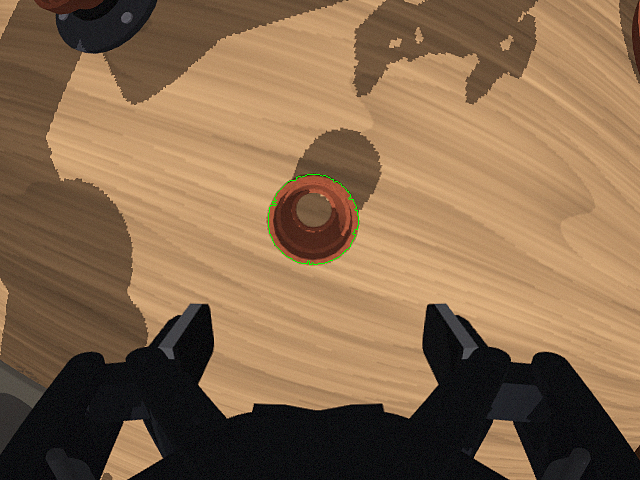

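The rim at pixel (314,220) fits a 32.1 mm circle, so the pot is at (431.9, -283.8). I descend to it.

```bash
python3 -m jog '[[0,0,0,8,-2,30,-1],[0,0,0,8,-2,35,-1],[0,0,0,0,0,30,-1],[0,0,0,0,0,25,-1],[0,0,0,0,0,10,-1]]' 40; python3 -m jog '[[0,0,0,0,0,0,-1],[0,0,0,0,0,0,-1]]'; python3 -c "
from h import *;print(totool([431.9,-283.8,22]))"
```

```text
time: 1.7
tool_pos: [429.2, -285.5, 22.6]
tcp_rot: [-179.8, 0.1, 20.3]
ft_force: [-1.2, 0.6, 0.5]
finger_gap: 85.4
grip_force: 0.0
time: 1.9
tool_pos: [431.8, -286.5, 26.3]
tcp_rot: [179.9, -0.0, 20.3]
ft_force: [-0.3, 0.1, 0.5]
finger_gap: 85.2
grip_force: 0.0
[ 1.  -2.5  4.3]
```

```bash
python3 -m jog '[[0,0,0,1,-2,4,-1],[0,0,0,0,0,0,0.5],[0,0,0,0,0,0,0.5],[0,0,0,0,0,0,0.5],[0,0,0,0,0,0,0.5]]' 40; python3 -m jog '[[0,0,0,0,0,0,0.5],[0,0,0,0,0,0,0.5]]'
```

```text
time: 2.4
tool_pos: [432.3, -283.2, 22.3]
tcp_rot: [179.9, -0.0, 20.4]
ft_force: [-1.8, 0.8, 6.8]
finger_gap: 63.4
grip_force: 42.7
time: 2.6
tool_pos: [432.3, -283.2, 22.3]
tcp_rot: [179.9, -0.0, 20.4]
ft_force: [-1.3, 2.0, 6.4]
finger_gap: 63.4
grip_force: 42.7
```

```bash
python3 -m jog '[[0,0,0,0,0,-15,0.5],[0,0,0,0,0,-35,0.5],[0,0,0,15,-30,-40,0.5],[0,0,0,20,-40,-40,0.5],[0,0,0,20,-40,-40,0.5]]'; python3 -m jog '[[0,0,0,20,-40,-8,0.5],[0,0,0,19,-40,0,0.5],[0,0,0,0,0,0,0.5],[0,0,0,0,0,0,0.5],[0,0,0,0,0,0,0.5]]'
python3 - <<'E'
from h import *
M=pose();d=r.snapshot("wrist");im=d["pixels"][:,:,::-1].copy();print(M[:3,3],wproj(d,M,[557,-34,122]),wproj(d,M,[557,-34,74]))
cv2.imwrite("pics/w2.png",im)
E
```

```text
time: 3.1
tool_pos: [443.2, -175.9, 178.7]
tcp_rot: [179.9, -0.1, 20.3]
ft_force: [1.6, 0.7, -0.6]
finger_gap: 63.3
grip_force: 44.7
time: 3.6
tool_pos: [451.8, -88.9, 184.4]
tcp_rot: [180.0, -0.0, 20.4]
ft_force: [-0.2, 0.4, 0.3]
finger_gap: 63.6
grip_force: 44.8
[451.8285902  -88.8776954  184.44511821] (np.float64(291.28746576767816), np.float64(55.78285347003171)) (np.float64(296.1792741146254), np.float64(72.09781269446029))
```

View pics/w2.png

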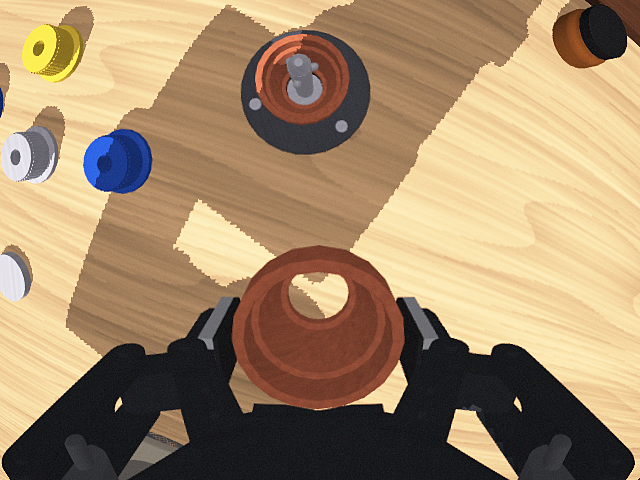

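The stand is at about (305,85) with the spindle tip at about (299,61); pins show at (315,66) and nearby. The pot is held upright, with its rim ellipse centred at about (318,328). Now I fit these.

Run:
```python
from h import *
M=pose();d=r.snapshot("wrist");im=d["pixels"][:,:,::-1].copy();print(M[:3,3])
h=cv2.cvtColor(im,cv2.COLOR_BGR2HSV);m=((h[...,0]<9)|(h[...,0]>174))&(h[...,1]>130)
m=cv2.morphologyEx(m.astype(np.uint8)*255,cv2.MORPH_OPEN,np.ones((3,3)))
def circ(P):
    A=np.c_[2*P[:,:2],np.ones(len(P))];s=np.linalg.lstsq(A,(P[:,:2]**2).sum(1),rcond=None)[0];return s[:2].round(1),np.sqrt(s[2]+s[0]**2+s[1]**2).round(1)
for c in cv2.findContours(m,0,2)[0]:
    if cv2.contourArea(c)>2000:
        p=cv2.convexHull(c)[:,0].astype(float);x,y=p.mean(0);print(p.mean(0))
        for z in ((74,) if y<200 else (M[2,3]+25.7,)):
            P=np.array([wplane(d,M,u,v,z) for u,v in p])
            print(z,cv2.minEnclosingCircle(P[:,:2].astype(np.float32)),circ(P))
# base
m=(im.max(2)<95).astype(np.uint8)*255;m[165:]=0
c=max(cv2.findContours(m,0,2)[0],key=cv2.contourArea)
p=cv2.convexHull(c)[:,0].astype(float);P=np.array([wplane(d,M,u,v,12) for u,v in p]);print("base",circ(P),cv2.minEnclosingCircle(P[:,:2].astype(np.float32)))
print("tip",wplane(d,M,299,60,122))
cv2.imwrite("pics/w3.png",cv2.resize(im[20:165,230:385],None,fx=4,fy=4,interpolation=2))
```

```text
[451.7664452  -89.20517855 184.20958404]
[315.43478261 339.76086957]
209.90958403726745 ((452.5695495605469, -88.45213317871094), 33.82045364379883) (array([452.3, -88.8]), np.float64(32.6))
[306.40625  78.     ]
74 ((554.6542358398438, -39.53910827636719), 31.990413665771484) (array([554.1, -40.3]), np.float64(30.8))
base (array([554.7, -38.9]), np.float64(54.3)) ((554.5941162109375, -38.89289474487305), 54.54485321044922)
tip [555.99737554 -39.28687738 122.        ]
```

View pics/w3.png

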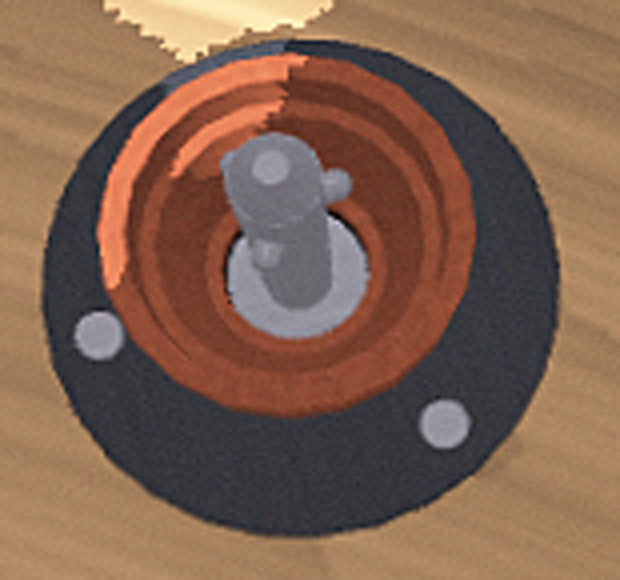

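```bash
python3 -m jog '[[0,0,0,25,-2.6,0,0.5],[0,0,0,30,-3,0,0.5],[0,0,0,30,-3,0,0.5],[0,0,0,28.6,-2,0,0.5],[0,0,0,0,0,20,0.5]]'; python3 -m jog '[[0,0,0,0,0,0,0.5],[0,0,0,0,0,0,0.5],[0,0,0,0,0,0,0.5]]'
python3 - <<'E'
from h import *
M=pose();d=r.snapshot("wrist");print(totool([554.8,-39.2,66.3],M),M[:3,3])
m2=np.eye(4);m2[:3,:3]=R.from_euler('xyz',[180,0,20.4],degrees=True).as_matrix();m2[:3,3]=[451.8,-89.1,184.3]
print(wplane(d,m2,297.8,62,122))
for p in((316.3,66),(295.8,83.8),(287.5,60)):
    q=wplane(d,m2,*p,97.5)-[554.8,-39.2,97.5];print(q,np.degrees(np.arctan2(q[1],q[0])))
im=d["pixels"][:,:,::-1];cv2.imwrite("pics/w4.png",im)
E
```

```text
time: 4.2
tool_pos: [559.0, -39.1, 166.5]
tcp_rot: [179.9, -0.3, 20.4]
ft_force: [0.7, -0.7, -1.6]
finger_gap: 63.3
grip_force: 44.8
time: 4.5
tool_pos: [554.6, -39.6, 164.7]
tcp_rot: [180.0, -0.0, 20.3]
ft_force: [-0.1, -0.6, -0.4]
finger_gap: 63.4
grip_force: 44.8
[ 0.3 -0.3 98.4] [554.56513127 -39.59765729 164.65397978]
[554.68269674 -38.80669328 122.        ]
[ 6.03742946e+00 -7.94152934e+00  2.84217094e-14] -52.7566280280244
[-8.87801388 -0.23110316  0.        ] -178.50887303032013
[3.78694937 9.94110788 0.        ] 69.14624329792792
```

View pics/w4.png

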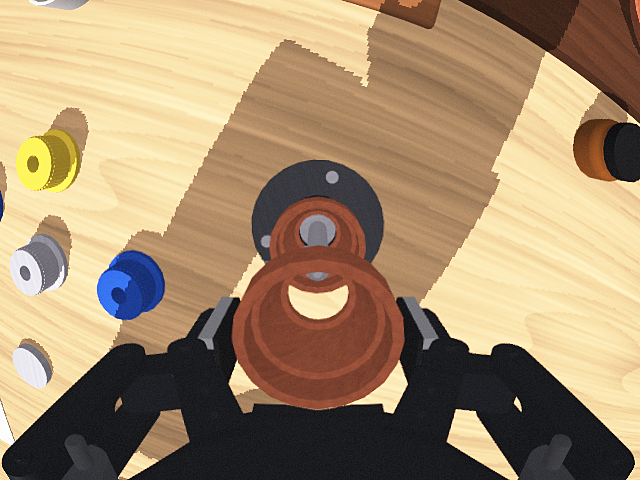

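The view shows the pot over the stand, with the spindle at (318,230-275) on the hand's centre line. All three fits agree to about 0.5 mm, so I lower the pot.

```bash
python3 -m jog '[[0,0,0,0.3,-0.3,15,0.5],[0,0,0,0,0,15,0.5],[0,0,0,0,0,15,0.5],[0,0,0,0,0,0,0.5],[0,0,0,0,0,0,0.5]]'; python3 -m jog '[[0,0,0,0,0,12,0.5],[0,0,0,0,0,12,0.5],[0,0,0,0,0,12,0.5],[0,0,0,0,0,6,0.5],[0,0,0,0,0,0,0.5]]'; python3 -m jog '[[0,0,0,0,0,0,0.5],[0,0,0,0,0,0,0.5]]'
```

```text
time: 5.05
tool_pos: [554.0, -38.2, 117.9]
tcp_rot: [-179.9, 0.1, 20.4]
ft_force: [-0.0, -1.0, -1.4]
finger_gap: 63.7
grip_force: 44.8
time: 5.55
tool_pos: [554.0, -38.2, 75.4]
tcp_rot: [-179.9, 0.1, 20.4]
ft_force: [-0.8, 0.2, -0.9]
finger_gap: 63.2
grip_force: 44.8
time: 5.75
tool_pos: [555.2, -38.5, 77.5]
tcp_rot: [180.0, -0.0, 20.4]
ft_force: [-0.2, -0.2, -0.6]
finger_gap: 63.3
grip_force: 44.8
```

```bash
python3 -m jog '[[0,0,0,0,0,4,0.5],[0,0,0,0,0,4,0.5],[0,0,0,0,0,0,0.5],[0,0,0,0,0,0,0.5]]'; python3 -m jog '[[0,0,0,0,0,3,0.5],[0,0,0,0,0,0,0.5],[0,0,0,0,0,0,0.5]]'
```

```text
time: 6.15
tool_pos: [555.0, -38.4, 69.0]
tcp_rot: [180.0, -0.0, 20.4]
ft_force: [1.8, -0.1, -1.2]
finger_gap: 63.7
grip_force: 44.8
time: 6.45
tool_pos: [555.5, -38.4, 66.8]
tcp_rot: [180.0, -0.1, 20.4]
ft_force: [0.3, -0.4, 5.3]
finger_gap: 63.4
grip_force: 48.4
```

The pot is seated: 5 N at z = 66.8, where 66.3 was expected. I release it and rise.

```bash
python3 -m jog '[[0,0,0,0,0,0,-1],[0,0,0,0,0,0,-1],[0,0,0,0,0,0,-1],[0,0,0,0,0,0,-1],[0,0,0,0,0,0,-1]]'; python3 -m jog '[[0,0,0,0,0,-20,-1],[0,0,0,0,0,-40,-1],[0,0,0,0,0,-45,-1],[0,0,0,-20,0,-20,-1],[0,0,0,-40,0,0,-1]]';python3 -m jog '[[0,0,0,-40,0,0,-1],[0,0,0,0,0,0,-1],[0,0,0,0,0,0,-1]]'
python3 - <<'E'
from h import *
M=pose();d=r.snapshot("wrist");im=d["pixels"][:,:,::-1].copy();print(M[:3,3])
h=cv2.cvtColor(im,cv2.COLOR_BGR2HSV);m=((h[...,0]<9)|(h[...,0]>174))&(h[...,1]>130)
m=cv2.morphologyEx(m.astype(np.uint8)*255,cv2.MORPH_OPEN,np.ones((3,3)))
for c in cv2.findContours(m,0,2)[0]:
    if cv2.contourArea(c)>2000:
        p=c[:,0].astype(float);P=np.array([wplane(d,M,u,v,92) for u,v in p])
        print(p.mean(0),cv2.minEnclosingCircle(P[:,:2].astype(np.float32)))
# collar guess and rough pixel
u,v=wproj(d,M,[424,219,38]);print(u,v)
cv2.imwrite("pics/w5.png",im)
E
```

```text
time: 6.95
tool_pos: [554.7, -38.4, 65.8]
tcp_rot: [-180.0, 0.0, 20.4]
ft_force: [0.7, -0.0, 0.0]
finger_gap: 85.6
grip_force: 0.0
time: 7.45
tool_pos: [501.8, -59.6, 195.9]
tcp_rot: [179.7, -0.4, 20.5]
ft_force: [-1.0, -0.5, 0.1]
finger_gap: 85.6
grip_force: 0.0
time: 7.75
tool_pos: [460.8, -73.5, 191.2]
tcp_rot: [180.0, -0.1, 20.3]
ft_force: [-0.0, -0.3, -0.0]
finger_gap: 85.6
grip_force: 0.0
[460.83923395 -73.4662723  191.22409908]
[312.93723849  93.23012552] ((554.5921020507812, -38.529720306396484), 31.82371711730957)
28.657990017583245 166.1388708625151
```

View pics/w5.png

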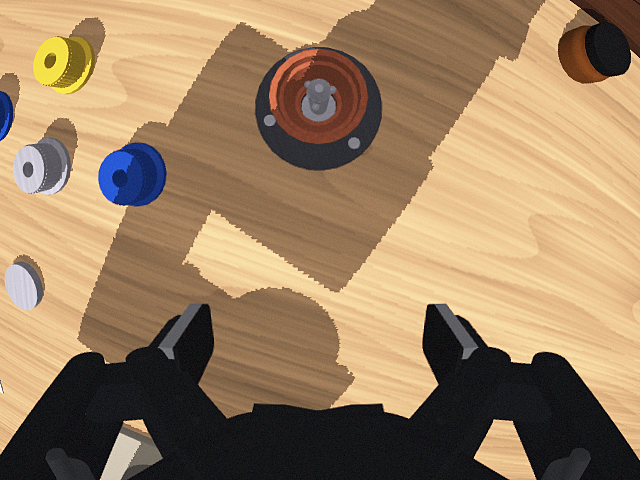

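The pot is nested: its rim fits at z = 92, centred at (554.6, -38.5), with the spindle up through the hole. The collar's bore is at about (28,169), matching the predicted (29,166). I go above the collar.

```bash
python3 -m jog '[[0,0,0,8,-35,0,-1],[0,0,0,10,-42,0,-1],[0,0,0,10,-42,10,-1],[0,0,0,10,-42,10,-1],[0,0,0,10,-42,10,-1]]'; python3 -m jog '[[0,0,0,10,-42,10,-1],[0,0,0,10,-42,0,-1],[0,0,0,0,0,0,-1],[0,0,0,0,0,0,-1],[0,0,0,0,0,0,-1]]'
cat > col.py <<'E'
from h import *
M=pose();d=r.snapshot("wrist");im=d["pixels"][:,:,::-1].copy();print(M[:3,3],r.sense()["joint_pos"].round(1))
u,v=wproj(d,M,[424,219,38]);print(u,v);u,v=int(u),int(v)
h=cv2.cvtColor(im,cv2.COLOR_BGR2HSV);m=((h[...,1]<45)&(h[...,2]>75)).astype(np.uint8)*255
k=np.zeros_like(m);cv2.circle(k,(u,v),75,255,-1);m&=k;m=cv2.morphologyEx(m,2,np.ones((3,3)))
c=max(cv2.findContours(m,0,2)[0],key=cv2.contourArea);p=cv2.convexHull(c)[:,0]
P=np.array([wplane(d,M,*q,4) for q in p.astype(float)]);print("flange",cv2.minEnclosingCircle(P[:,:2].astype(np.float32)))
cs,hi=cv2.findContours(m,cv2.RETR_CCOMP,cv2.CHAIN_APPROX_NONE)
for c2,q in zip(cs,hi[0]):
    if q[3]>=0 and cv2.contourArea(c2)>60:
        P=np.array([wplane(d,M,*w,38) for w in c2[:,0].astype(float)]);print("bore",c2[:,0].mean(0),cv2.minEnclosingCircle(P[:,:2].astype(np.float32)))
cv2.drawContours(im,[c],-1,(0,255,0),1)
cv2.imwrite("pics/w6.png",im)
E
python3 col.py
```

```text
time: 8.3
tool_pos: [436.0, 136.2, 161.1]
tcp_rot: [-180.0, -0.1, 20.4]
ft_force: [0.4, 0.5, 0.4]
finger_gap: 85.1
grip_force: 0.0
time: 8.8
tool_pos: [425.4, 219.3, 151.0]
tcp_rot: [180.0, 0.0, 20.4]
ft_force: [-0.4, 0.0, 0.1]
finger_gap: 85.5
grip_force: 0.0
[425.38463972 219.3301788  150.96953419] [ 21.1  -8.6 109.8  -0.   78.9  90.8]
317.86219065135134 242.4733058670355
flange ((418.4872131347656, 219.8884735107422), 33.87811279296875)
bore [314.12345679 243.55555556] ((421.55029296875, 220.27264404296875), 8.18756103515625)
```

View pics/w6.png

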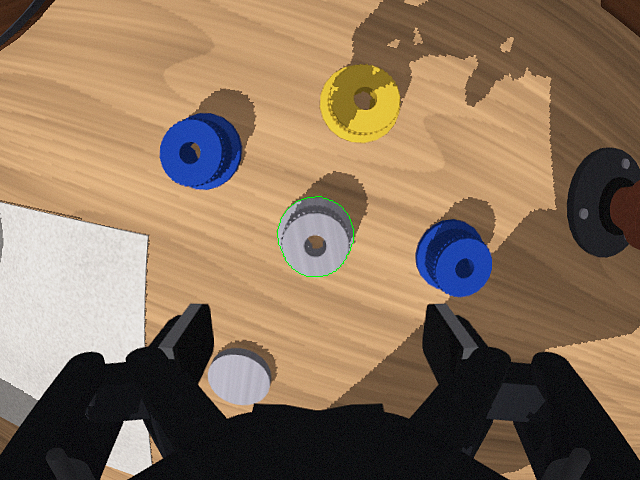

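The close view shows the grey collar outlined at (316,237), with its bore at (314,244), at world (421.6, 220.3). It is clear of the blue, yellow and disc neighbours. I descend and grip it.

```bash
python3 -m jog '[[0,0,0,-3,-2,30,-1],[0,0,0,0,0,40,-1],[0,0,0,0,0,35,-1],[0,0,0,0,0,20,-1],[0,0,0,0,0,9,-1]]' 80; python3 -m jog '[[0,0,0,0,0,0,-1],[0,0,0,0,0,0,-1]]'; python3 -c "
from h import *;print(totool([421.6,220.3,10]))"
```

```text
time: 9.35
tool_pos: [420.2, 218.5, 14.7]
tcp_rot: [180.0, 0.2, 20.3]
ft_force: [-0.3, -0.6, 0.2]
finger_gap: 85.8
grip_force: 0.0
time: 9.55
tool_pos: [422.5, 220.2, 18.2]
tcp_rot: [-180.0, -0.1, 20.3]
ft_force: [1.4, 0.3, 0.3]
finger_gap: 85.1
grip_force: 0.0
[-0.9 -0.4  8.2]
```

```bash
python3 -m jog '[[0,0,0,-0.8,-0.3,7,-1],[0,0,0,0,0,0,0.8],[0,0,0,0,0,0,0.8],[0,0,0,0,0,0,0.8],[0,0,0,0,0,0,0.8]]' 80; python3 -m jog '[[0,0,0,0,0,0,0.8],[0,0,0,0,0,0,0.8],[0,0,0,0,0,0,0.8]]'
```

```text
time: 10.05
tool_pos: [421.2, 220.6, 11.0]
tcp_rot: [180.0, -0.1, 20.4]
ft_force: [-2.6, -1.5, 6.6]
finger_gap: 48.1
grip_force: 82.9
time: 10.35
tool_pos: [421.2, 220.7, 11.0]
tcp_rot: [180.0, -0.1, 20.4]
ft_force: [-1.7, -0.9, 5.7]
finger_gap: 47.9
grip_force: 82.9
```

```bash
python3 -m jog '[[0,0,0,0,0,-20,0.8],[0,0,0,0,0,-40,0.8],[0,0,0,0,15,-40,0.8],[0,0,0,5,35,-40,0.8],[0,0,0,5,40,-29,0.8]]'; python3 -m jog '[[0,0,0,6,42,0,0.8],[0,0,0,6,42,0,0.8],[0,0,0,6,42,0,0.8],[0,0,0,6,42,0,0.8],[0,0,0,0.5,32,0,0.8]]'; python3 -m jog '[[0,0,0,0,0,0,0.8],[0,0,0,0,0,0,0.8],[0,0,0,0,0,0,0.8]]'
python3 - <<'E'
from h import *
M=pose();d=r.snapshot("wrist");im=d["pixels"][:,:,::-1].copy();print(M[:3,3],totool([554.7,-38.8,100],M))
zt=M[2,3]+27
u,v=wproj(d,M,M[:3,3]+[0,0,27]);print(u,v)
g=cv2.cvtColor(im,6);m=(g<np.percentile(g[int(v)-25:int(v)+25,int(u)-40:int(u)+40],50)*0.75).astype(np.uint8)*255
for c in cv2.findContours(m,1,2)[0]:
    a=cv2.contourArea(c);x,y=c[:,0].mean(0)
    if a>200 and np.hypot(x-u,y-v)<40:
        P=np.array([wplane(d,M,*w,zt) for w in c[:,0].astype(float)]);print(a,x,y,cv2.minEnclosingCircle(P[:,:2].astype(np.float32)))
cv2.imwrite("pics/w7.png",im)
E
```

```text
time: 10.85
tool_pos: [460.6, 141.6, 179.2]
tcp_rot: [-180.0, -0.1, 20.5]
ft_force: [2.5, 0.5, -2.2]
finger_gap: 47.6
grip_force: 83.2
time: 11.35
tool_pos: [553.5, -39.7, 176.2]
tcp_rot: [180.0, 0.0, 20.3]
ft_force: [0.0, -0.2, -3.2]
finger_gap: 47.8
grip_force: 83.2
time: 11.65
tool_pos: [552.3, -36.7, 176.1]
tcp_rot: [-180.0, 0.0, 20.4]
ft_force: [-0.0, 0.1, -2.8]
finger_gap: 47.8
grip_force: 83.4
[552.26033905 -36.68666941 176.0825285 ] [ 1.6  2.9 76.1]
318.6124832270189 340.95766345614265
63244.0 313.4810543657331 359.8747940691928 ((439.9423828125, -78.14312744140625), 198.7250213623047)
```

View pics/w7.png

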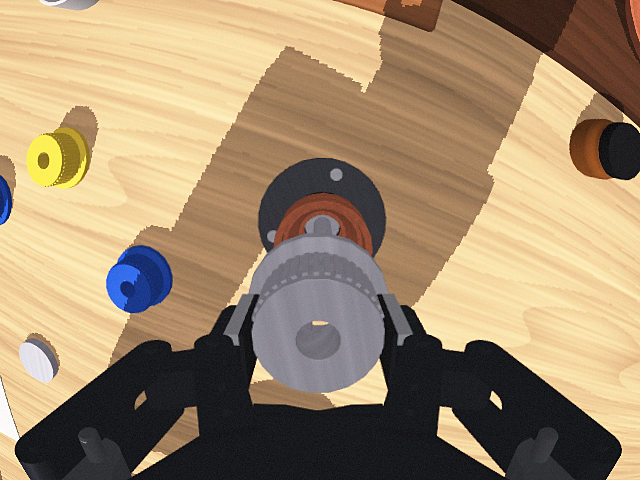

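The collar is held centred: bore seen at (318,340), predicted (319,341). I align it and lower it over the tip.

```bash
python3 -m jog '[[0,0,0,1.6,2.9,12,0.8],[0,0,0,0,0,15,0.8],[0,0,0,0,0,10,0.8],[0,0,0,0,0,0,0.8],[0,0,0,0,0,0,0.8]]'; python3 -m jog '[[0,0,0,0,0,0,0.8],[0,0,0,0,0,0,0.8]]'; for i in 1 2 3; do python3 -c "
from h import *;print(totool([554.7,-38.8,111]))";done
```

```text
time: 12.2
tool_pos: [554.8, -39.5, 138.6]
tcp_rot: [-180.0, 0.1, 20.4]
ft_force: [0.5, -0.5, -1.8]
finger_gap: 47.8
grip_force: 83.4
time: 12.4
tool_pos: [555.8, -39.8, 140.2]
tcp_rot: [180.0, -0.1, 20.4]
ft_force: [-1.4, 0.2, -2.1]
finger_gap: 48.0
grip_force: 83.4
[-0.7 -1.3 29.2]
[-0.7 -1.3 29.2]
[-0.7 -1.3 29.2]
```

```bash
python3 -m jog '[[0,0,0,-0.6,-1.2,5,0.8],[0,0,0,0,0,5,0.8],[0,0,0,0,0,3,0.8],[0,0,0,0,0,0,0.8],[0,0,0,0,0,0,0.8]]'; python3 -m jog '[[0,0,0,0,0,4,0.8],[0,0,0,0,0,4,0.8],[0,0,0,0,0,4,0.8],[0,0,0,0,0,0,0.8],[0,0,0,0,0,0,0.8]]'
```

```text
time: 12.9
tool_pos: [554.2, -38.8, 126.2]
tcp_rot: [-180.0, 0.0, 20.4]
ft_force: [0.1, 0.3, -2.5]
finger_gap: 47.3
grip_force: 83.4
time: 13.4
tool_pos: [554.1, -38.7, 114.2]
tcp_rot: [-180.0, 0.0, 20.4]
ft_force: [0.0, 0.6, -2.5]
finger_gap: 47.5
grip_force: 83.4
```

```bash
python3 -m jog '[[0,0,0,0,0,2,0.8],[0,0,0,0,0,2,0.8],[0,0,0,0,0,1,0.8],[0,0,0,0,0,0,0.8],[0,0,0,0,0,0,0.8]]'
```

```text
time: 13.9
tool_pos: [554.7, -38.8, 109.9]
tcp_rot: [180.0, -0.0, 20.4]
ft_force: [1.3, 0.3, 0.1]
finger_gap: 47.8
grip_force: 83.8
```

```bash
python3 -m jog '[[0,0,0,0,0,1,0.8],[0,0,0,0,0,0,0.8],[0,0,0,0,0,0,0.8]]'; python3 -m jog '[[0,0,-4,0,0,0,0.8],[0,0,-4,0,0,0,0.8],[0,0,-4,0,0,0,0.8],[0,0,0,0,0,0,0.8]]'
```

```text
time: 14.2
tool_pos: [554.9, -38.9, 109.3]
tcp_rot: [180.0, -0.1, 20.4]
ft_force: [-1.0, 0.1, 4.9]
finger_gap: 47.8
grip_force: 84.3
time: 14.6
tool_pos: [555.6, -39.0, 110.2]
tcp_rot: [179.9, -0.1, 32.5]
ft_force: [-1.6, 0.3, 10.2]
finger_gap: 47.5
grip_force: 84.7
```

```bash
python3 -m jog '[[0,0,-4,0,0,0,0.8],[0,0,-4,0,0,0,0.8],[0,0,-4,0,0,0,0.8],[0,0,0,0,0,0,0.8]]';python3 -m jog '[[0,0,-4,0,0,0,0.8],[0,0,-4,0,0,0,0.8],[0,0,-4,0,0,0,0.8],[0,0,0,0,0,0,0.8]]'
```

```text
time: 15.0
tool_pos: [555.7, -38.9, 110.4]
tcp_rot: [179.9, -0.1, 44.5]
ft_force: [-0.5, -0.0, 10.5]
finger_gap: 47.7
grip_force: 84.7
time: 15.4
tool_pos: [555.8, -38.9, 110.4]
tcp_rot: [179.8, -0.1, 56.5]
ft_force: [-0.3, 0.1, 11.1]
finger_gap: 48.2
grip_force: 84.8
```

```bash
python3 -m jog '[[0,0,-4,0,0,0,0.8],[0,0,-4,0,0,0,0.8],[0,0,-4,0,0,0,0.8],[0,0,0,0,0,0,0.8]]';python3 -m jog '[[0,0,-4,0,0,0,0.8],[0,0,-4,0,0,0,0.8],[0,0,-4,0,0,0,0.8],[0,0,0,0,0,0,0.8]]'
```

```text
time: 15.8
tool_pos: [555.7, -38.9, 110.4]
tcp_rot: [179.8, -0.0, 68.5]
ft_force: [-0.8, 0.8, 10.6]
finger_gap: 48.2
grip_force: 84.7
time: 16.2
tool_pos: [555.6, -39.0, 110.2]
tcp_rot: [179.8, 0.0, 80.5]
ft_force: [-1.5, -0.0, 11.1]
finger_gap: 48.0
grip_force: 84.7
```

```bash
python3 -m jog '[[0,0,-4,0,0,0,0.8],[0,0,-4,0,0,0,0.8],[0,0,-4,0,0,0,0.8],[0,0,0,0,0,0,0.8]]';python3 -m jog '[[0,0,-4,0,0,0,0.8],[0,0,-4,0,0,0,0.8],[0,0,-4,0,0,0,0.8],[0,0,0,0,0,0,0.8]]'
```

```text
time: 16.6
tool_pos: [555.5, -39.4, 109.8]
tcp_rot: [179.8, 0.1, 92.5]
ft_force: [0.4, -2.4, 7.4]
finger_gap: 47.9
grip_force: 84.4
time: 17.0
tool_pos: [555.5, -39.2, 109.0]
tcp_rot: [179.9, 0.1, 104.4]
ft_force: [4.5, -2.8, 0.4]
finger_gap: 48.1
grip_force: 83.7
```

Contact force has fallen, so a keyway may be found. I test this by pressing down.

```bash
python3 -m jog '[[0,0,0,0,0,1.5,0.8],[0,0,0,0,0,0,0.8],[0,0,0,0,0,0,0.8]]'; python3 -c "
from h import *;s=r.sense();print(s['wrist_torque'],s['joint_pos'].round(0))"
```

```text
time: 17.3
tool_pos: [555.6, -39.1, 107.2]
tcp_rot: [179.8, 0.1, 104.3]
ft_force: [8.0, -3.0, -3.0]
finger_gap: 47.9
grip_force: 83.6
[-0.46876775 -1.45357248  0.0912123 ] [ -9.   6. 100.  -0.  74. -24.]
```

It drops freely. I ease the side load (tool y is about world x) and go down.

```bash
python3 -m jog '[[0,0,0,0,0.8,1.5,0.8],[0,0,0,0,0,1.5,0.8],[0,0,0,0,0,0,0.8],[0,0,0,0,0,0,0.8]]'; python3 -c "
from h import *;s=r.sense();print(s['wrist_torque'])"
```

```text
time: 17.7
tool_pos: [555.7, -39.1, 103.7]
tcp_rot: [179.9, 0.1, 104.3]
ft_force: [7.2, -3.9, -2.9]
finger_gap: 47.4
grip_force: 83.5
[-0.77105205 -1.26451186  0.08857466]
```

```bash
python3 -m jog '[[0,0,0,-0.4,0.8,1.5,0.8],[0,0,0,0,0,1.5,0.8],[0,0,0,0,0,1.5,0.8],[0,0,0,0,0,0,0.8],[0,0,0,0,0,0,0.8]]'; python3 -c "
from h import *;s=r.sense();print(s['wrist_torque'])"
```

```text
time: 18.2
tool_pos: [556.1, -39.3, 99.6]
tcp_rot: [-180.0, 0.0, 104.3]
ft_force: [2.7, -4.8, 3.1]
finger_gap: 47.7
grip_force: 84.0
[-0.74642087 -0.36427847  0.05141531]
```

```bash
python3 -m jog '[[0,0,0,-0.5,0.3,1.5,0.8],[0,0,0,0,0,1.5,0.8],[0,0,0,0,0,1.5,0.8],[0,0,0,0,0,0,0.8],[0,0,0,0,0,0,0.8]]'; python3 -m jog '[[0,0,0,0,0,1.5,0.8],[0,0,0,0,0,1,0.8],[0,0,0,0,0,0,0.8],[0,0,0,0,0,0,0.8]]'
```

```text
time: 18.7
tool_pos: [556.1, -39.4, 95.1]
tcp_rot: [-180.0, 0.0, 104.3]
ft_force: [-0.4, -4.9, 5.0]
finger_gap: 48.1
grip_force: 84.3
time: 19.1
tool_pos: [556.3, -39.4, 94.4]
tcp_rot: [-180.0, 0.0, 104.3]
ft_force: [-8.2, -2.7, 20.9]
finger_gap: 48.4
grip_force: 85.9
```

Run:
```python
from h import *
M=pose();d=r.snapshot("wrist");im=d["pixels"][:,:,::-1];s=r.snapshot("side");sm=s["pixels"][:,:,::-1];a=r.snapshot("scene")["pixels"][:,:,::-1]
print(r.sense()["ft_force"],r.sense()["wrist_torque"])
u,v=wproj(d,M,[554.7,-38.8,122]);u,v=int(u),int(v);print(u,v)
A=cv2.resize(im[v-75:v+75,u-100:u+100],(800,300)[:2] and (400,300),interpolation=2)
B=cv2.resize(sm[170:270,300:400],(300,300),interpolation=2)
cv2.imwrite("pics/w8.png",np.hstack([A,B]))
```

```text
[-7.42257073 -2.73959278 19.81170685] [-0.42616696  1.41286943  0.1057399 ]
317 343
```

View pics/w8.png

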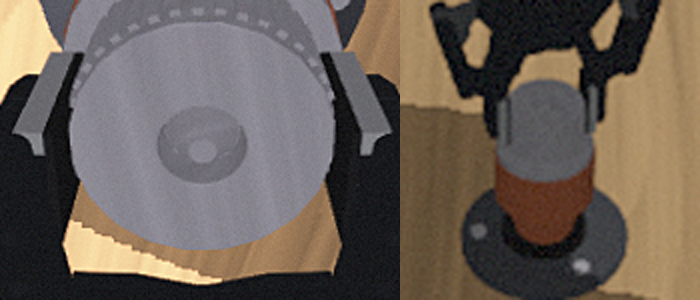

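The wrist crop shows the spindle's tip (202,151) in the bore (202,145), about flush with the collar top. The side crop shows the flange on the nested pot rim. I relieve the side load, add a little push and check that it is against a hard stop.

```bash
python3 -m jog '[[0,0,0,-0.3,-0.7,0,0.8],[0,0,0,0,0,1,0.8],[0,0,0,0,0,0,0.8],[0,0,0,0,0,0,0.8],[0,0,0,0,0,0,0.8]]'; python3 -m jog '[[0,0,0,0,0,0,0.8],[0,0,0,0,0,0,0.8],[0,0,0,0,0,0,0.8]]'
```

```text
time: 19.75
tool_pos: [556.3, -39.5, 94.2]
tcp_rot: [179.9, 0.0, 104.4]
ft_force: [-8.0, -0.5, 25.1]
finger_gap: 48.0
grip_force: 86.3
time: 20.05
tool_pos: [556.3, -39.5, 94.2]
tcp_rot: [179.9, 0.0, 104.4]
ft_force: [-9.5, 0.0, 24.7]
finger_gap: 47.7
grip_force: 86.3
```

Total travel from the pin tops is 110.3 to 94.2 mm, which is the expected 16 mm. It is against a hard stop and steady, so I hand in.

```bash
python3 -c "
from bench import r;print(r.hand_in())"
```

```text
the job is handed in; nothing more can be done
None
```

The loose pot is nested on the stand, and the collar is keyed over the pins, still gripped and held fully home with about 25 N; I handed the job in at about 20 s, and no verdict came back.

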